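# Clamp a loaded plate in the thermal cycler and start the run

## Robot

A 6-joint arm with a two-finger parallel gripper is mounted at the origin on the work surface. World frame = base frame: x ahead of the robot, y to its left, z up, the work surface at z = 0. Lengths are in m, angles in rad, forces in N, time in s.
With the tool pointing down it reaches from about 0.375 to 0.9 m from the base axis. Payload 3.1 kg.
Tool frame: the origin (TCP) lies at the centre of the arm's flange, where the gripper is bolted on; the fingertips stand robot.tip_extent ahead of it and the grasp point (between the pads) lies 164 mm ahead of it (robot.tip_extent is the distance from the TCP to the fingertips, in m); z points along the fingers, y is the line along which they close (so a half turn about z gives the same grasp; the last joint's range is limited). The gripper opens to 87 mm and grips with 3 to 60 N. Pads are 19 mm wide; open, the fingers measure 117 mm over their backs; the gripper's body (75 mm by 190 mm) begins 51 mm behind the grasp point.
Start: joints at [-1.458, 0.527, 1.433, -0, 1.181, -0.178], TCP at [0.179, -0.599, 0.405] pointing down, gripper open.
Joint ranges: [-3.08, 3.08], [-0.75, 2.2], [0.22, 2.44], [-1.43, 4.57], [0, 2.65], [-2.85, 2.85]. Speed limits (rad/s): [2.79, 2.79, 3.14, 3.14, 3.14, 3.14].

## Interface

Orientations are given as a unit quaternion [x, y, z, w].
In Python, from rig import get_obs, camera, hand_in, cut_out, robot gives the robot as it stands.
- The arm moves only by the tool step_arm, never from a script. Its argument "rows" is a list of rows, each a list of 6 numbers: the shift along the world's x, y, z in m, then the turn, a rotation vector about the world's x, y, z in degrees. A call has 1 to 12 rows; each row shifts and turns the commanded pose from where the row before left it; what a row does not reach is not made up. A row lasts 1/8 s, in which the tool goes at most 62.5 mm and 10.7 degrees, less where a joint would pass 70% of its speed; a pose out of reach is approached as far as the arm can. A call is refused whole if a number of a shift passes 0.0625 or a number of a turn 10.7, either way. A call with a gripper value outside its range is refused whole. "jaw" is the finger opening in m, from 0 to 0.087, set as the call begins (left out, the last holds). The fingers move at their own pace and stop on an object; "squeeze" is the grip in N (left out, the last holds). Time passes only in rows, so rows that do not move let the fingers close. It gives the time, the measured TCP pose, the force, the opening and the grip force at its end, in the units of the state.
- get_obs(): the state, without advancing time (a new reading comes with each control period).
- camera(name): name is "side" or "top" or "wrist"; returns a dict with "pixels" (400x640x3 uint8, blue, green, red), "depth" (400x640 float32, m along the optical axis (not along the pixel's ray), 0 where there is no reading), "fov_y" (degrees; the focal length in pixels is half the picture's height over the tangent of half this angle, whatever the lens; pixels are square), "cx", "cy" (the principal point, pixels), "extrinsics" (4x4, takes a point from camera to world coordinates); the wrist camera has in their place "mount" (4x4, takes a point from camera to tool coordinates, whose origin is the TCP and whose axes are the flange's). Camera axes: x right, y up, looking along -z (the intrinsics and any distortion apply to the point x, -y, -z); pixel columns grow to the right and rows downward; lengths in m; the calibration is good to about 2 mm. The wrist camera is an equidistant fisheye: a pixel r from the principal point sees the ray r / f radians off the axis. A picture is of the moment at which its call begins: read the wrist's pose just before it.
- hand_in(): hands the job in; it is judged then, once.
Trained networks look in the newest picture that a camera, given by its name, has taken for a name from the list of things; names that differ only in an ending like _2 or _b are one class to them, and where a whole thing is asked for, a point or a joint stands for the part that bears it (a point fixed in the world has none). Each returns a list of dicts, best first, with "confidence" (0 to 1); they miss things now and then, are a little off and sometimes report something else, mostly with a low value. They report only what shows in the picture. A call takes as long as a camera call. They do not tell look-alikes from the thing itself.
- cut_out(label, camera): "region" (400x640 bool, what is visible of it) and "extent" ([centre column, centre row, width, height] in pixels, round what is visible of it).
The state is a dict: "time": time; "q": joint angles; "joint_velocities": joint speeds; "joint_torque": joint torques, N m; "position": TCP position; "tool_rot": TCP orientation; "ft_force": force on the tool from outside, world axes, zero at the start; "moment": the same for the moment, N m; "grip_width": finger opening in m; "grip_force": force on a finger pad.
Only numpy, scipy, OpenCV 4.12 (cv2) and the standard library are available. Lean on these libraries where they do the work, as an engineer would, in place of code of your own. Each camera call takes 0.05 s, during which the arm holds its last target. There are 200 camera calls.

## Task

The sealed plate is already in the thermal cycler, but the clamp knob on the parked cover was left partly wound down. Turn the knob back until its white pointer lines up with the white zero mark and leave it there while you slide the cover forward over the plate, fully home against its front stops; then turn the knob clockwise until it clicks past its detent and stays there, and press the green run key. Leave the red stop key alone, and do not disturb the plate or the other things on the bench and on the machine.

Things in the scene. Friction and masses are not known exactly. Their poses are not given: they have to be found in the camera images.
- cycler: White thermal cycler, fixed; its yaw varies. Origin on the bench under the centre of its sample block; x points to its rear, y to its left, z up. Housing x -115 to +235 mm, y -215 to +105 mm, deck 150 mm high; grey key console y -215 to -105 mm, 165 mm high. The teal cover (160 mm in x, 176 mm in y, flat top 200 mm above the bench) slides along x on rails.
- cover (a joint): Slide of the teal cover, m: 0 = parked at the rear, block uncovered; grows as it comes forward (cycler -x); 0.130 = fully home against its front stops. Starts 0 to 0.03. Takes about 2.5 N to move and stays where it is left.
- pull_rib (a point): Middle of the rear face (towards the knob) of the dark upright rib along the cover's front edge; axes as the cycler's. The rib is 14 mm thick (x), 100 mm long (y), and rises 27 mm from the cover's top: from 14 mm below to 13 mm above this point. The cover can be drawn to -x with closed fingers behind this face; 42 mm is free between it and the knob's disc.
- knob (a joint): Angle of the black clamp knob, rad, growing clockwise from above (tightening); 0 = white pointer on the zero mark. Starts 0.3 to 0.65. Stops at -0.30 and 1.28. Friction of about 0.03 N m holds it anywhere up to 0.7; then a sprung detent resists with up to about 0.15 N m until about 1.05, past which it snaps on by itself to 1.25 or more and stays.
- knob_bar (a point): On the knob's axis, mid-height of its grip bar; turns with the knob: -x points along the bar to its white pointer end, z up. Black bar 62 mm long (x), 14 mm thick (y), 24 mm tall, top 12 mm above this point, on a disc 68 mm across and 10 mm thick whose top is 12 mm below this point. The knob rides on the cover, 76 mm behind the rib's rear face.
- zero_mark (a point): Middle of the white zero mark on the cover's flat top, between knob and rib: a line along the cycler's x, 15 x 4 mm, 44 mm in front (-x) of the knob's axis. A green dot on the cover, 73 degrees clockwise of it, shows where the pointer stands once clicked.
- run (a joint): Travel of the green run key, m: 0 up, 0.006 fully pressed; springs back. Fully down takes about 5 N; it counts from 4 mm.
- run_top (a point): Centre of the top face of the green run key, 24 mm across, 22 mm above the console top, on the cycler's right-hand console; pressed straight down.
- stop (a joint): Travel of the red stop key, m: 0 up, 0.006 fully pressed. Not to be pressed.
- stop_top (a point): Centre of the top face of the red stop key, the same size as the green key, 58 mm nearer the front (-x) on the same console.
- plate: Sealed white 96-well plate with lilac wells, 85 x 127.5 x 14 mm, lying loose in the 8 mm deep recess of the sample block; origin at the centre of its underside, 142 mm above the bench, top 6 mm proud of the deck. Stays where it is.
- sealer: Yellow seal applicator, 91 x 34 x 15 mm, lying loose on the rear half of the console; origin on its underside. Bystander.
- tip_box: Pipette tip box with green insert, 85 x 125 x 62 mm, origin at the centre of its underside. Bystander.
- assay_plate: White 96-well plate with violet wells, 85 x 127.5 x 14 mm, on a sheet of paper; origin at the centre of its underside. Bystander.
- tube_rack: Orange rack with blue-capped tubes, 115 x 155 mm, 108 mm high over the caps; origin at the centre of its underside. Bystander.
- small_rack: Green microtube rack, 68 x 205 mm, 38 mm high; origin at the centre of its underside. Bystander.
- beaker_a: Glass beaker, 60 mm across, 75 mm tall, origin at the centre of its underside. Bystander.
- beaker_b: Glass beaker, 60 mm across, 75 mm tall, origin at the centre of its underside. Bystander.
There are look-alikes about, which are no part of the job. What is shaped like the plate but black or brown is not meant.

How it is judged:
By the outcome, as a careful person would: the job done as asked, in the order asked, and still so for the second after the job is handed in, with the robot touching nothing.
It also fails if it takes over 64 s, if anything falls off the work surface, if the arm or the gripper's body presses on something with over 40 N, if the wrist force passes 120 N, or if a joint passes its speed limit or range.

## Working session

There is one attempt and no reset: what is moved stays moved. The work goes in short steps, Python scripts to look and compute and a tool call to move; the robot and the scene stay as the last step left them, time stands still between calls to the robot, and variables do not carry over. Pictures are saved under pics/ and viewed, at most 10 in all, crops included, and the job is handed in when it is done.

Besides the shell and the picture viewer there is one more tool, called after ">>>" in YAML: its name, and indented under it one key for each argument. step_arm: Moves the arm, as the interface text tells. Its arguments: {"type":"object","properties":{"rows":{"type":"array"},"jaw":{"type":"number"},"squeeze":{"type":"number"}},"required":["rows"]}

```bash
mkdir -p pics; cat > h.py <<'E'
import numpy as np, cv2
from rig import *
def world(c,u,v,d=None,z=None):
    u=np.asarray(u,float);v=np.asarray(v,float)
    f=200/np.tan(np.radians(c['fov_y'])/2)
    r=np.stack([(u-c['cx'])/f,-(v-c['cy'])/f,-np.ones_like(u)],-1)
    E=np.array(c['extrinsics'])
    R=r@E[:3,:3].T; o=E[:3,3]
    if z is not None: d=(z-o[2])/R[...,2]
    return o+R*np.asarray(d)[...,None]
def med(c,m):
    v,u=np.nonzero(m&(c['depth']>0)); return world(c,u,v,c['depth'][v,u])
E
python3 - <<'E'
from h import *
o=get_obs();print(o['time'],o['position'],o['tool_rot'],robot.tip_extent)
for n in['top','side']:
    c=camera(n);cv2.imwrite(f'pics/{n}0.png',c['pixels'])
    print(n,{k:v for k,v in c.items() if k not in('pixels','depth')})
    for l in['cycler','cover','knob','run','stop','zero_mark','plate','sealer']:
        for r in cut_out(l,n)[:2]:
            P=med(c,r['region']);print(l,round(r['confidence'],2),np.round(r['extent']),np.round(np.median(P,0),3) if len(P) else None)
E
```

```text
0.0 [ 0.1791722  -0.59839942  0.40375718] [ 9.89449208e-01  1.44875844e-01  2.52203017e-05 -1.11964743e-03] 0.1822
top {'fov_y': 48.28572065627131, 'cx': 324.107501267385, 'cy': 203.29070598932879, 'extrinsics': array([[ 2.56884629e-02,  9.96072649e-01, -8.47312311e-02,
         3.60255942e-01],
       [-9.99666719e-01,  2.58129867e-02,  3.74226347e-04,
         1.89654224e-02],
       [ 2.55992277e-03,  8.46933785e-02,  9.96403773e-01,
         1.70600539e+00],
       [ 0.00000000e+00,  0.00000000e+00,  0.00000000e+00,
         1.00000000e+00]])}
cycler 0.59 [338. 180.  96.  99.] [ 0.582 -0.035  0.165]
cover 0.86 [322. 168.  59.  49.] [0.615 0.029 0.201]
cover 0.57 [447. 174.  57.  27.] [ 0.635 -0.447  0.028]
zero_mark 0.67 [323. 168.  56.  50.] [0.615 0.029 0.201]
plate 0.97 [239. 286.  37.  37.] [0.19  0.335 0.014]
plate 0.85 [394. 263.  38.  22.] [ 0.282 -0.239  0.014]
sealer 0.59 [369. 144.  11.  30.] [ 0.702 -0.136  0.172]
sealer 0.38 [340. 181.  96. 101.] [ 0.582 -0.036  0.165]
side {'fov_y': 54.48760223383332, 'cx': 324.9179379009404, 'cy': 197.68728593321615, 'extrinsics': a
[... 197 characters left out ...]
    ,  0.        ,  0.        ,  1.        ]])}
cycler 0.63 [309. 185. 138. 121.] [0.554 0.058 0.154]
cycler 0.49 [287. 163.  19.  25.] [0.634 0.041 0.212]
cover 0.59 [290. 170.  69.  62.] [0.61  0.057 0.201]
cover 0.36 [362. 154.   6.   8.] [ 0.456 -0.14   0.186]
knob 0.67 [289. 162.  23.  23.] [0.632 0.041 0.212]
knob 0.51 [301. 321.  40.  56.] [0.367 0.403 0.062]
stop 0.29 [393. 146.  28.  24.] [ 0.434 -0.423  0.017]
zero_mark 0.93 [289. 171.  68.  57.] [0.611 0.058 0.201]
zero_mark 0.62 [321. 186.  34.  36.] [0.509 0.028 0.157]
plate 0.87 [371. 338.  48.  48.] [0.189 0.343 0.015]
plate 0.67 [322. 186.  36.  33.] [0.51  0.03  0.157]
sealer 0.62 [296. 134.  26.  13.] [ 0.708 -0.128  0.173]
```

```bash
python3 - <<'E'
import cv2,numpy as np
a=cv2.imread('pics/top0.png')[110:260,260:420];b=cv2.imread('pics/side0.png')[100:260,220:400]
a=cv2.resize(a,(400,375),interpolation=3);b=cv2.resize(b,(400,356),interpolation=3)
a=cv2.resize(cv2.imread('pics/top0.png')[110:240,270:400],(400,400),interpolation=3);b=cv2.resize(cv2.imread('pics/side0.png')[110:240,240:370],(400,400),interpolation=3)
cv2.imwrite('pics/c1.png',np.hstack([a,b]))
E
```

```text
(no output)
```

View pics/c1.png

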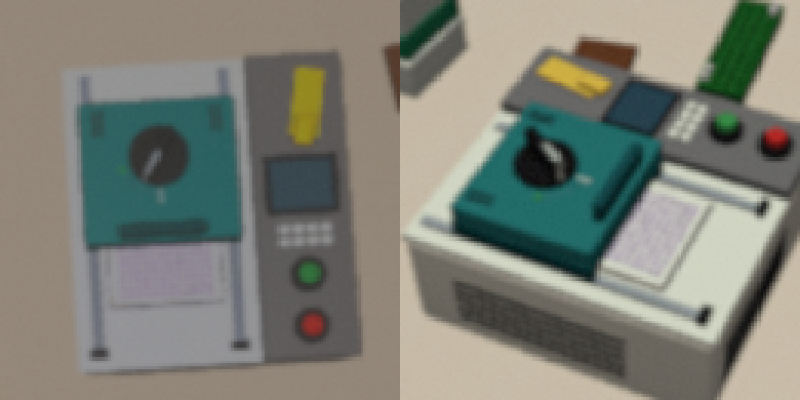

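View pics/top0.png

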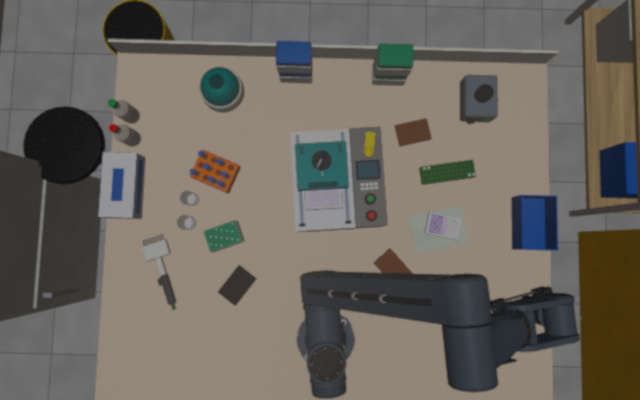

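The top crop shows the teal cover, with the knob at full-frame (322,160), the pointer turned about 0.5 rad clockwise, the zero mark at (322,173), the rib at (323,184), the green key at (370,199) and the red key at (371,216). Possible mix-ups: the teal pot (221,88), the grey box with a black disc (480,97), the loose red and green bottle caps (115,105)/(115,128), and brown or black plates. The machine at (338,180) is the only one that matches the description.

```bash
cat >> h.py <<'E'
def rect(P): 
    (c,s,a)=cv2.minAreaRect((P[:,:2]*1000).astype(np.float32)); return np.round(c,1),np.round(s,1),round(a,2)
E
python3 - <<'E'
from h import *
for n in['top','side']:
    c=camera(n);v,u=np.mgrid[:400,:640];W=world(c,u,v,c['depth']);hsv=cv2.cvtColor(c['pixels'],cv2.COLOR_BGR2HSV)
    H,S,V=[hsv[...,i].astype(int) for i in range(3)]
    box=(abs(W[...,0]-.55)<.25)&(W[...,1]>-.25)&(W[...,1]<.17)
    teal=box&(H>75)&(H<100)&(S>110)&(W[...,2]>.19)
    print(n,'cover',teal.sum(),rect(W[teal]),W[teal][:,2].mean())
    mach=box&(W[...,2]>.135)
    if n=='top':print('mach',rect(W[mach]))
    g=box&(H>45)&(H<75)&(S>110)&(W[...,2]>.14)&(W[...,1]<-.05);r=box&((H<8)|(H>172))&(S>110)&(W[...,2]>.14)
    for k,m in(('run',g),('stop',r)):
        if m.sum():print(k,m.sum(),np.round(world(c,u[m].mean(),v[m].mean(),z=.187),4),np.median(W[m][:,2]))
    kn=box&(V<70)&(W[...,2]>.2)&(W[...,1]>-.04)
    rib=box&(W[...,2]>.217)&(W[...,0]<.58);
    if rib.sum()>5:print('rib',rib.sum(),rect(W[rib]),W[rib].mean(0))
    kb=box&(W[...,2]>.206)&(W[...,0]>.58);print('knob',kb.sum(),rect(W[kb]),W[kb].mean(0))
    cv2.imwrite(f'pics/m.png',c['pixels'])
E
```

```text
top cover 1609 (array([528.3,  23.4]), array([335.6, 166.1]), 4.89) 0.21609283383141312
mach (array([561.2, -30.8]), array([391.9, 320.7]), 4.89)
run 26 [ 0.5113 -0.1381  0.187 ] 0.18705473771391934
stop 45 [ 0.4534 -0.143   0.187 ] 0.18610688157820499
rib 1109 (array([468.6,   0.8]), array([198.7,  93.7]), 15.72) [0.38139945 0.01945562 1.54189357]
knob 343 (array([639.1,  35.5]), array([117.2, 166.4]), 0.09) [0.63533953 0.03237823 0.21567136]
side cover 1756 (array([618.8,  32.7]), array([157.3, 177.5]), 5.79) 0.20348195059563165
run 42 [ 0.5091 -0.132   0.187 ] 0.18573761562193475
stop 54 [ 0.4528 -0.1369  0.187 ] 0.18509705997600412
rib 132 (array([553.8,  25.8]), array([15. , 98.8]), 5.57) [0.55246142 0.02823528 0.22586651]
knob 291 (array([638.1,  39.1]), array([141. ,  65.7]), 80.57) [0.63503673 0.0379534  0.21801682]
```

>>> step_arm:
  rows:
    - [0.03,0.045,0.01,0,0,10]
    - [0.03,0.045,0.01,0,0,10]
    - [0.03,0.045,0.01,0,0,10]
    - [0.03,0.045,0.01,0,0,10]
    - [0.03,0.045,0.01,0,0,10]
    - [0.03,0.045,0.01,0,0,10]
    - [0.03,0.045,0.01,0,0,10]
    - [0.03,0.045,0.01,0,0,10]
    - [0.03,0.045,0.01,0,0,10]
    - [0.03,0.045,0.01,0,0,10]
    - [0.03,0.045,0,0,0,10]
    - [0.03,0.045,0,0,0,10]
  jaw: 0.05
  squeeze: 15

```text
time: 2.5
position: [0.54, -0.0571, 0.5052]
tool_rot: [0.367, 0.93, -0.0, 0.001]
ft_force: [0.3, -0.8, 0.2]
grip_width: 0.0501
grip_force: 0.0
```

>>> step_arm:
  rows:
    - [0.03,0.045,0,0,0,10]
    - [0.03,0.045,0,0,0,10]
    - [0,0,0,0,0,0]
    - [0,0,0,0,0,0]

```text
time: 3.0
position: [0.5989, 0.0313, 0.5044]
tool_rot: [0.202, 0.979, -0.0, -0.0]
ft_force: [0.4, -0.3, 0.7]
grip_width: 0.0504
grip_force: 0.0
```

```bash
cat >> h.py <<'E'
from scipy.spatial.transform import Rotation as Ro
def wr():
    o=get_obs();c=camera('wrist');T=np.eye(4);T[:3,:3]=Ro.from_quat(o['tool_rot']).as_matrix();T[:3,3]=o['position']
    c['E']=T@np.array(c['mount']);return o,c
def wray(c,u,v,z):
    f=200/np.tan(np.radians(c['fov_y'])/2);x=np.asarray(u,float)-c['cx'];y=np.asarray(v,float)-c['cy'];r=np.hypot(x,y)+1e-9;t=r/f
    d=np.stack([np.sin(t)*x/r,-np.sin(t)*y/r,-np.cos(t)],-1)@c['E'][:3,:3].T;o=c['E'][:3,3]
    return o+d*((z-o[2])/d[...,2])[...,None]
def ortho(c,z,x0,x1,y0,y1,s):
    # plan view at height z: image up=+x, left=+y, s m/pixel
    xs=np.arange(x1,x0,-s);ys=np.arange(y1,y0,-s);Y,X=np.meshgrid(ys,xs)
    Ei=np.linalg.inv(c['E']);p=np.stack([X,Y,0*X+z],-1)@Ei[:3,:3].T+Ei[:3,3]
    f=200/np.tan(np.radians(c['fov_y'])/2);rho=np.hypot(p[...,0],p[...,1]);t=np.arctan2(rho,-p[...,2])
    u=c['cx']+f*t*p[...,0]/rho;v=c['cy']-f*t*p[...,1]/rho
    return cv2.remap(c['pixels'],u.astype(np.float32),v.astype(np.float32),1)
E
python3 - <<'E'
from h import *
o,c=wr();print(o['time'],o['position'],o['tool_rot'],o['ft_force'],o['q'],c['fov_y'],c['mount'])
a=ortho(c,.234,.5,.7,-.07,.13,.0005);b=ortho(c,.2,.5,.7,-.07,.13,.0005)
cv2.imwrite('pics/w1.png',np.hstack([a,b]))
E
```

```text
3.0 [0.59894726 0.03130152 0.50443945] [ 2.02356422e-01  9.79311751e-01 -3.63540072e-04 -4.89793595e-04] [ 0.35144552 -0.32998576  0.73973196] [-1.33794992e-01  3.97771970e-01  1.37011138e+00 -6.69645763e-04
  1.37473737e+00 -1.29693340e+00] 65.70646984690485 [[ 9.54268415e-04  9.60337652e-01  2.78838096e-01  7.70402241e-02]
 [ 9.99999398e-01 -7.65632307e-04 -7.85410289e-04  9.03377582e-04]
 [-5.40771617e-04  2.78838678e-01 -9.60337805e-01  2.09717725e-02]
 [ 0.00000000e+00  0.00000000e+00  0.00000000e+00  1.00000000e+00]]
```

View pics/w1.png

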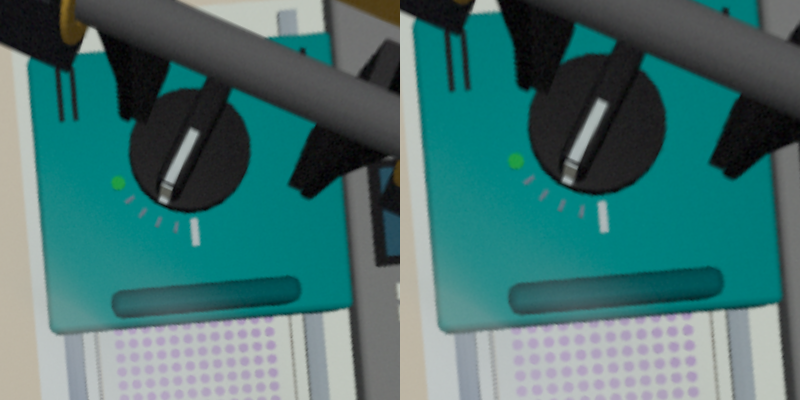

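The close view shows one knob with its pointer 29° clockwise of the zero mark. The cover yaw is about 4.8° and the knob axis is near (0.635, 0.033). Next I lower over the bar.

>>> step_arm:
  rows:
    - [0.018,0.001,-0.02,0,0,-0.8]
    - [0.018,0.001,-0.02,0,0,0]
    - [0,0,-0.02,0,0,0]
    - [0,0,-0.02,0,0,0]
    - [0,0,-0.018,0,0,0]
    - [0,0,-0.01,0,0,0]
    - [0,0,0,0,0,0]

```text
time: 3.92
position: [0.6349, 0.0323, 0.3963]
tool_rot: [0.21, 0.978, -0.0, -0.001]
ft_force: [-0.2, 0.2, -0.0]
grip_width: 0.05
grip_force: 0.0
```

>>> step_arm:
  rows:
    - [0,0,0,0,0,0]
    - [0,0,0,0,0,0]
    - [0,0,0,0,0,0]
    - [0,0,0,0,0,0]
  jaw: 0.0
  squeeze: 12

```text
time: 4.42
position: [0.6352, 0.0334, 0.397]
tool_rot: [0.209, 0.978, 0.0, 0.0]
ft_force: [-0.3, -0.2, -0.4]
grip_width: 0.0178
grip_force: 0.0
```

>>> step_arm:
  rows:
    - [0,0,0,0,0,0]
    - [0,0,0,0,0,0]
    - [0,0,0,0,0,0]

```text
time: 4.8
position: [0.6351, 0.0324, 0.397]
tool_rot: [0.209, 0.978, -0.001, 0.0]
ft_force: [-1.7, -5.1, 2.9]
grip_width: 0.0143
grip_force: 11.9
```

>>> step_arm:
  rows:
    - [0,-0.0005,0,0,0,6]
    - [0,0,0,0,0,6]
    - [0,0,0,0,0,6]
    - [0,0,0,0,0,6]
    - [0,0,0,0,0,5]
    - [0,0,0,0,0,0]
    - [0,0,0,0,0,0]

```text
time: 5.68
position: [0.6351, 0.0318, 0.397]
tool_rot: [-0.042, 0.999, -0.001, -0.0]
ft_force: [-2.4, -5.3, 1.0]
grip_width: 0.0138
grip_force: 12.0
```

```bash
python3 - <<'E'
from h import *
o,c=wr();print(o['moment'],o['ft_force'],o['q'][5])
a=ortho(c,.234,.5,.7,-.07,.13,.0005);b=ortho(c,.2,.5,.7,-.07,.13,.0005)
cv2.imwrite('pics/w2.png',np.hstack([a,b]))
E
```

```text
[-0.82504359  0.19468554  0.01648252] [-2.39071556 -5.29359106  1.04357755] -1.7796082520797678
```

View pics/w2.png

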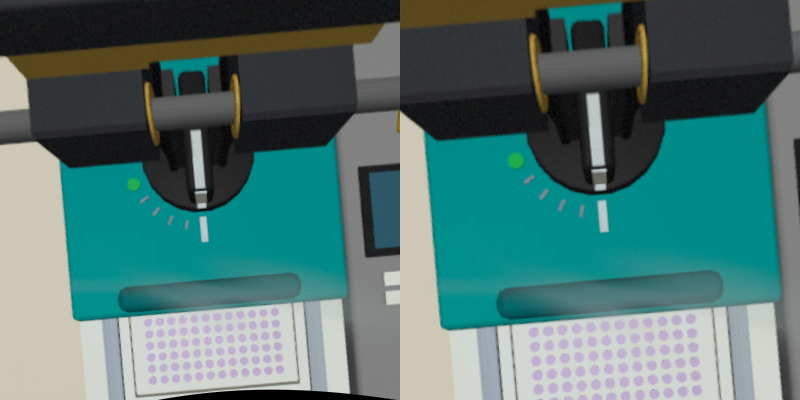

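```bash
python3 - <<'E'
from h import *
o,c=wr();s=.00025
def whites(z):
    im=ortho(c,z,.55,.65,-.02,.08,s);h=cv2.cvtColor(im,cv2.COLOR_BGR2HSV);m=((h[...,1]<50)&(h[...,2]>140)).astype(np.uint8)
    n,l,st,ce=cv2.connectedComponentsWithStats(m)
    for i in range(1,n):
        if st[i,4]>80:
            v,u=np.nonzero(l==i);P=np.c_[.65-v*s,.08-u*s];w,V=np.linalg.eigh(np.cov(P.T));d=V[:,1]*np.sign(V[0,1]);print(z,st[i,4],P.mean(0).round(4),np.degrees(np.arctan2(d[1],d[0])).round(2),np.sqrt(w*12).round(4))
whites(.234);whites(.2)
im=ortho(c,.2,.5,.7,-.07,.13,.0005);h=cv2.cvtColor(im,cv2.COLOR_BGR2HSV);t=(abs(h[...,0].astype(int)-88)<12)&(h[...,1]>120)
R=[(r,np.nonzero(t[r])[0].min(),np.nonzero(t[r])[0].max()) for r in range(170,300)]
R=np.array(R);print('edges deg',[np.degrees(np.arctan(np.polyfit(R[:,0],R[:,k],1)[0])).round(2) for k in(1,2)])
C=np.array([(k,np.nonzero(t[:,k])[0].max()) for k in range(60,370)]);print('front',np.degrees(np.arctan(np.polyfit(C[:,0],C[:,1],1)[0])))
E
```

```text
0.234 2296 [0.6206 0.0312] 4.67 [0.0049 0.0289]
0.234 122 [0.604  0.0297] -85.92 [0.0014 0.0056]
0.234 166 [0.5975 0.0292] -82.19 [0.0024 0.0042]
0.234 621 [0.5856 0.0282] 4.74 [0.0031 0.0123]
0.2 3207 [0.6338 0.0323] 4.72 [0.0061 0.0327]
0.2 181 [0.6149 0.0305] -85.55 [0.0016 0.0068]
0.2 258 [0.6068 0.03  ] -84.29 [0.003  0.0052]
0.2 952 [0.592  0.0286] 5.0 [0.0039 0.0152]
edges deg [np.float64(4.92), np.float64(4.44)]
front -8.926430509369373
```

>>> step_arm:
  rows:
    - [0,0,0,0,0,0]
    - [0,0,0,0,0,0]
    - [0,0,0,0,0,0]
    - [0,0,0.015,0,0,0]
    - [0,0,0.02,0,0,0]
    - [0,0,0.01,0,0,0]
  jaw: 0.035

```text
time: 6.52
position: [0.6356, 0.0329, 0.444]
tool_rot: [-0.042, 0.999, -0.0, 0.002]
ft_force: [-0.0, 1.3, 0.4]
grip_width: 0.0351
grip_force: 0.0
```

>>> step_arm:
  rows:
    - [-0.029,-0.002,0,0,0,0]
    - [-0.029,-0.002,0,0,0,0]
    - [0,0,0,0,0,0]
    - [0,0,0,0,0,0]
    - [0,0,0,0,0,0]
  jaw: 0.0

```text
time: 7.15
position: [0.5782, 0.0287, 0.4419]
tool_rot: [-0.042, 0.999, -0.0, 0.001]
ft_force: [-0.1, 0.0, 0.3]
grip_width: 0.0011
grip_force: 0.0
```

```bash
python3 - <<'E'
from h import *
o,c=wr();print(o['position'],o['ft_force'],o['grip_width'])
cv2.imwrite('pics/w3.png',c['pixels'])
E
```

```text
[0.57818611 0.02871078 0.44192132] [-0.06901936  0.03712509  0.269464  ] 0.0011062984193030026
```

View pics/w3.png

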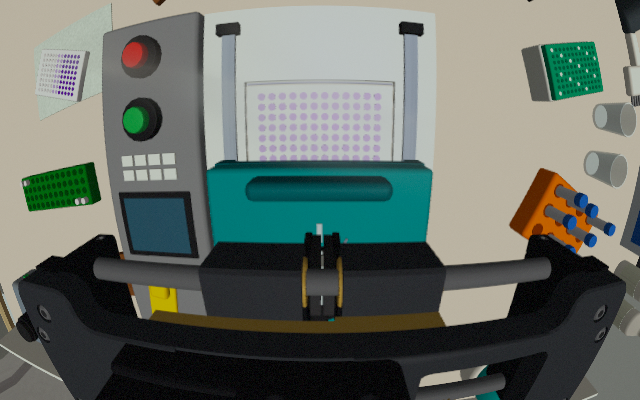

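The picture shows the closed fingers between the rib (320,188) and the knob, with the zero mark at (320,230). Next I descend and draw the cover forward.

>>> step_arm:
  rows:
    - [0,0,-0.02,0,0,0]
    - [0,0,-0.02,0,0,0]
    - [0,0,-0.013,0,0,0]
    - [0,0,0,0,0,0]

```text
time: 7.7
position: [0.5773, 0.0288, 0.3876]
tool_rot: [-0.042, 0.999, 0.0, -0.001]
ft_force: [-0.4, -0.2, -0.3]
grip_width: 0.0004
grip_force: 0.0
```

>>> step_arm:
  rows:
    - [-0.005,-0.0004,0,0,0,0]
    - [-0.005,-0.0004,0,0,0,0]
    - [-0.008,-0.0007,0,0,0,0]
    - [-0.008,-0.0007,0,0,0,0]
    - [-0.008,-0.0007,0,0,0,0]
    - [-0.008,-0.0007,0,0,0,0]
    - [-0.008,-0.0007,0,0,0,0]
    - [-0.008,-0.0007,0,0,0,0]
    - [-0.008,-0.0007,0,0,0,0]
    - [-0.008,-0.0007,0,0,0,0]
    - [-0.008,-0.0007,0,0,0,0]

```text
time: 9.07
position: [0.4947, 0.0216, 0.3888]
tool_rot: [-0.042, 0.999, -0.0, 0.0]
ft_force: [3.8, 0.4, 2.7]
grip_width: 0.0009
grip_force: 1.4
```

>>> step_arm:
  rows:
    - [-0.005,-0.0004,0,0,0,0]
    - [-0.005,-0.0004,0,0,0,0]
    - [-0.005,-0.0004,0,0,0,0]
    - [-0.004,-0.0003,0,0,0,0]

```text
time: 9.57
position: [0.4759, 0.0201, 0.3886]
tool_rot: [-0.042, 0.999, -0.0, -0.0]
ft_force: [2.7, 0.1, 0.4]
grip_width: 0.0004
grip_force: 1.3
```

```bash
python3 - <<'E'
from h import *
o,c=wr();print(o['position'],o['ft_force'])
cv2.imwrite('pics/w4.png',c['pixels'])
t=camera('top')
hsv=cv2.cvtColor(c['pixels'],cv2.COLOR_BGR2HSV);H,S=hsv[...,0].astype(int),hsv[...,1]
for k,m in(('run',(abs(H-60)<15)&(S>120)),('stop',((H<8)|(H>172))&(S>120))):
    n,l,st,ce=cv2.connectedComponentsWithStats(m.astype(np.uint8))
    for i in range(1,n):
        if st[i,4]>60: print(k,st[i],wray(c,*ce[i],.187).round(4))
E
```

```text
[0.47590305 0.02011668 0.38863042] [2.74764831 0.14511767 0.35915429]
run [  14  231   72   40 1696] [ 0.516  -0.2243  0.187 ]
run [116 239  17  21 253] [ 0.5032 -0.1265  0.187 ]
stop [ 90 166  30  35 782] [ 0.4521 -0.1376  0.187 ]
```

View pics/w4.png

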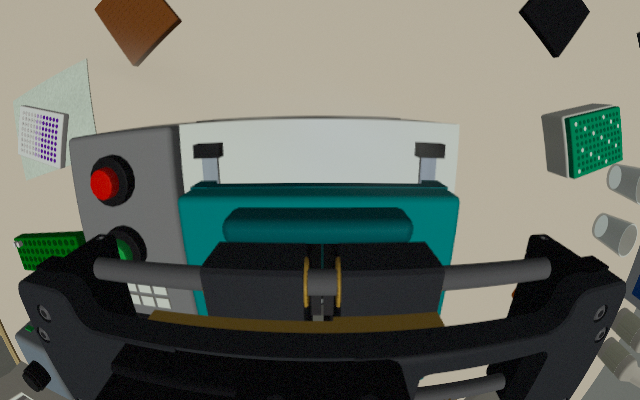

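The cover is still short of the black front stops at (208,150) and (430,150), so I keep going.

>>> step_arm:
  rows:
    - [-0.004,-0.0003,0,0,0,0]
    - [-0.004,-0.0003,0,0,0,0]
    - [-0.004,-0.0004,0,0,0,0]
    - [-0.004,-0.0003,0,0,0,0]

```text
time: 10.18
position: [0.465, 0.0189, 0.3896]
tool_rot: [-0.041, 0.999, 0.0, 0.01]
ft_force: [21.6, 5.9, -15.8]
grip_width: 0.0005
grip_force: 11.1
```

>>> step_arm:
  rows:
    - [-0.003,-0.0003,0,0,0,0]
    - [-0.003,-0.0002,0,0,0,0]

```text
time: 10.42
position: [0.4626, 0.0185, 0.3901]
tool_rot: [-0.04, 0.999, 0.001, 0.017]
ft_force: [33.0, 9.3, -25.1]
grip_width: 0.0007
grip_force: 16.6
```

>>> step_arm:
  rows:
    - [-0.003,-0.0003,0,0,0,0]
    - [-0.003,-0.0002,0,0,0,0]

```text
time: 10.68
position: [0.4603, 0.0178, 0.3913]
tool_rot: [-0.039, 0.999, 0.0, 0.023]
ft_force: [41.5, 11.8, -27.1]
grip_width: 0.0007
grip_force: 20.3
```

It's against the stops and the force has built up, so I back off straight away and lift.

>>> step_arm:
  rows:
    - [0.006,0.0006,0,0,0,0]
    - [0.006,0.0005,0,0,0,0]
    - [0.006,0.0005,0,0,0,0]
    - [0,0,0,0,0,0]

```text
time: 11.18
position: [0.4677, 0.0193, 0.3895]
tool_rot: [-0.042, 0.999, -0.0, 0.003]
ft_force: [6.6, 0.5, 2.9]
grip_width: 0.0005
grip_force: 3.3
```

>>> step_arm:
  rows:
    - [0,0,0.02,0,0,0]
    - [0,0,0.03,0,0,0]
    - [0.03,0.003,0.03,0,0,0]
    - [0,0,0.03,0,0,0]
    - [0,0,0,0,0,0]
  jaw: 0.05

```text
time: 11.8
position: [0.4954, 0.0226, 0.4998]
tool_rot: [-0.043, 0.999, -0.0, 0.0]
ft_force: [0.1, -0.5, -0.1]
grip_width: 0.0426
grip_force: 0.0
```

```bash
python3 - <<'E'
from h import *
o,c=wr();print(o['position'],o['tool_rot'],o['ft_force'])
s=.00025
for z in(.234,.2):
    im=ortho(c,z,.43,.55,-.04,.08,s);h=cv2.cvtColor(im,cv2.COLOR_BGR2HSV);m=((h[...,1]<50)&(h[...,2]>140)).astype(np.uint8)
    n,l,st,ce=cv2.connectedComponentsWithStats(m)
    for i in range(1,n):
        if st[i,4]>80:
            v,u=np.nonzero(l==i);P=np.c_[.55-v*s,.08-u*s];w,V=np.linalg.eigh(np.cov(P.T));d=V[:,1]*np.sign(V[0,1]);print(z,st[i,4],P.mean(0).round(4),np.degrees(np.arctan2(d[1],d[0])).round(2),np.sqrt(w*12).round(4))
a=ortho(c,.2,.32,.56,-.18,.12,.00075);cv2.imwrite('pics/w5.png',cv2.resize(np.hstack([a]),None,fx=1.5,fy=1.5))
hsv=cv2.cvtColor(c['pixels'],cv2.COLOR_BGR2HSV);H,S=hsv[...,0].astype(int),hsv[...,1]
for k,m in(('run',(abs(H-60)<15)&(S>120)),('stop',((H<8)|(H>172))&(S>120))):
    n,l,st,ce=cv2.connectedComponentsWithStats(m.astype(np.uint8))
    for i in range(1,n):
        if st[i,4]>60: print(k,st[i],wray(c,*ce[i],.187).round(4))
E
```

```text
[0.49541294 0.02264329 0.49976304] [-4.25410654e-02  9.99094707e-01 -1.41097754e-04  7.14425184e-05] [ 0.09452111 -0.50702314 -0.05899925]
0.234 1931 [0.5173 0.0225] 4.74 [0.0043 0.0281]
0.234 123 [0.4936 0.0207] -84.48 [0.002  0.0038]
0.234 623 [0.4803 0.0198] 4.8 [0.0029 0.0131]
0.234 7755 [ 0.433 -0.004] -87.48 [0.0064 0.0859]
0.2 2501 [0.531  0.0233] 4.77 [0.0048 0.032 ]
0.2 158 [0.5039 0.0211] -83.2 [0.0023 0.0042]
0.2 813 [0.4888 0.0202] 4.99 [0.0034 0.015 ]
0.2 11732 [0.4337 0.0028] -87.5 [0.0081 0.1035]
run [161 183  22  23 404] [ 0.5098 -0.1347  0.187 ]
run [  48  201   78   38 2257] [ 0.5543 -0.2664  0.187 ]
run [614 346  11  12  81] [0.7956 0.7151 0.187 ]
stop [155 129  23  24 442] [ 0.4535 -0.1397  0.187 ]
stop [629 316  11  13  93] [0.7129 0.706  0.187 ]
```

View pics/w5.png

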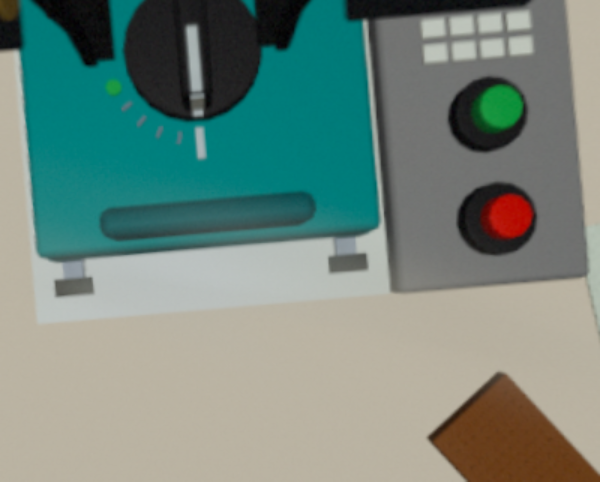

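```bash
python3 - <<'E'
from h import *
c=camera('wrist');T=np.eye(4);T[:3,:3]=Ro.from_quat([-.0422,.9991,0,.0005]).as_matrix();T[:3,3]=[.57818,.0287,.4419]
c['E']=T@np.array(c['mount']);c['pixels']=cv2.imread('pics/w3.png')
im=ortho(c,.156,.42,.54,-.06,.1,.0002);h=cv2.cvtColor(im,cv2.COLOR_BGR2HSV);m=((h[...,0]>120)&(h[...,0]<165)&(h[...,1]>22)).astype(np.uint8)
n,l,st,ce=cv2.connectedComponentsWithStats(m);k=[i for i in range(1,n) if 250<st[i,4]<2500];P=np.c_[.42+.12-ce[k,1]*.0002,.1-ce[k,0]*.0002]
a=np.radians(4.8);x=np.array([np.cos(a),np.sin(a)]);y=np.array([-x[1],x[0]])
px,py=P@x,P@y
print(len(k),np.sort(px).round(4)[::4],py.min(),py.max())
mk=np.array([.4888,.0202]);print('mark',mk@x,mk@y)
E
```

```text
78 [0.4868 0.4869 0.487  0.4957 0.4959 0.4961 0.5048 0.5049 0.505  0.5138
 0.5139 0.514  0.5228 0.5229 0.523  0.5318 0.5318 0.5319 0.5395 0.5404] -0.07039366286835196 0.02845351709605249
mark 0.48877600203647054 -0.02077257406399582
```

The cover agrees with home: the plate centre is 29.6 mm behind the mark (about 28 expected), it hit a hard stop, and the pointer is still on zero. Next I grip the knob again.

>>> step_arm:
  rows:
    - [0.018,0.0005,-0.02,0,0,0]
    - [0.0185,0.0005,-0.02,0,0,0]
    - [0,0,-0.02,0,0,0]
    - [0,0,-0.02,0,0,0]
    - [0,0,-0.015,0,0,0]
    - [0,0,-0.008,0,0,0]
    - [0,0,0,0,0,0]

```text
time: 12.78
position: [0.5324, 0.0235, 0.3951]
tool_rot: [-0.042, 0.999, 0.0, -0.001]
ft_force: [-0.4, 0.7, 0.3]
grip_width: 0.0501
grip_force: 0.0
```

>>> step_arm:
  rows:
    - [0,0,0,0,0,0]
    - [0,0,0,0,0,0]
    - [0,0,0,0,0,0]
    - [0,0,0,0,0,0]
    - [0,0,0,0,0,0]
    - [0,0,0,0,0,0]
    - [0,0,0,0,0,0]
  jaw: 0.0
  squeeze: 30

```text
time: 13.65
position: [0.5329, 0.0229, 0.396]
tool_rot: [-0.043, 0.999, -0.001, 0.0]
ft_force: [-0.3, -5.1, 1.4]
grip_width: 0.0138
grip_force: 30.0
```

Turn clockwise 72° (towards 1.25 rad).

>>> step_arm:
  rows:
    - [0,0,0,0,0,-7]
    - [0,0,0,0,0,-7]
    - [0,0,0,0,0,-7]
    - [0,0,0,0,0,-7]
    - [0,0,0,0,0,-7]
    - [0,0,0,0,0,-7]
    - [0,0,0,0,0,-7]
    - [0,0,0,0,0,-7]
    - [0,0,0,0,0,-7]
    - [0,0,0,0,0,-6]
    - [0,0,0,0,0,-3]
    - [0,0,0,0,0,0]

```text
time: 15.15
position: [0.5331, 0.0233, 0.396]
tool_rot: [0.553, 0.833, 0.0, 0.001]
ft_force: [0.2, -4.7, 1.5]
grip_width: 0.0139
grip_force: 30.0
```

```bash
python3 -c "
from h import *
o=get_obs();print(o['moment'],o['ft_force'],o['position'],Ro.from_quat(o['tool_rot']).as_matrix()[:,1])"
```

```text
[-0.73217061 -0.20885564 -0.05511416] [ 0.21508436 -4.66738128  1.53784754] [0.53305635 0.02326232 0.39601384] [0.92128601 0.38888418 0.00108777]
```

>>> step_arm:
  rows:
    - [0,0,0,0,0,0]
    - [0,0,0,0,0,0]
    - [0,0,0,0,0,0]
    - [0,0,0.015,0,0,0]
    - [0,0,0.025,0,0,0]
    - [0,0,0.03,0,0,9]
    - [0,0,0.03,0,0,9]
    - [0,0,0,0,0,9]
    - [0,0,0,0,0,9]
    - [0,0,0,0,0,9]
    - [0,0,0,0,0,9]
    - [0,0,0,0,0,9]
  jaw: 0.05

```text
time: 16.65
position: [0.5326, 0.0236, 0.4969]
tool_rot: [0.033, 0.999, 0.0, 0.001]
ft_force: [1.2, 0.4, 0.8]
grip_width: 0.0499
grip_force: 0.0
```

>>> step_arm:
  rows:
    - [0,0,0,0,0,9]
    - [0,0,0,0,0,0]
    - [0,0,0,0,0,0]
  jaw: 0.0

```text
time: 17.02
position: [0.5327, 0.0236, 0.4963]
tool_rot: [-0.041, 0.999, -0.0, 0.0]
ft_force: [0.0, 0.6, -0.6]
grip_width: 0.0278
grip_force: 0.0
```

```bash
python3 - <<'E'
from h import *
o,c=wr();print(o['position'],o['grip_width'])
a=ortho(c,.234,.4,.58,-.16,.10,.0005);b=cv2.cvtColor(a,cv2.COLOR_BGR2HSV);cv2.imwrite('pics/w6.png',a)
im=ortho(c,.2,.42,.56,-.04,.08,.00025);h=cv2.cvtColor(im,cv2.COLOR_BGR2HSV);m=((h[...,1]<50)&(h[...,2]>140)).astype(np.uint8)
n,l,st,ce=cv2.connectedComponentsWithStats(m)
for i in range(1,n):
    if st[i,4]>80:print(st[i,4],.56-ce[i,1]*.00025,.08-ce[i,0]*.00025)
hsv=cv2.cvtColor(c['pixels'],cv2.COLOR_BGR2HSV);H,S=hsv[...,0].astype(int),hsv[...,1]
for k,m in(('run',(abs(H-60)<15)&(S>120)),('stop',((H<8)|(H>172))&(S>120))):
    n,l,st,ce=cv2.connectedComponentsWithStats(m.astype(np.uint8))
    for i in range(1,n):
        if st[i,4]>60: print(k,st[i],wray(c,*ce[i],.187).round(4))
E
```

```text
[0.53265704 0.0235532  0.49629454] 0.027773197161483187
2995 0.537047161936561 0.041429298831385644
97 0.5230644329896907 0.05513917525773196
834 0.4892532973621104 0.019821642685851314
36050 0.4298681276005548 0.013008092926490994
run [157 150  23  24 430] [ 0.5112 -0.1351  0.187 ]
run [  44  183   79   41 2365] [ 0.5683 -0.2647  0.187 ]
run [622 334  11  12  85] [0.7989 0.7154 0.187 ]
stop [153  95  23  23 399] [ 0.4553 -0.1407  0.187 ]
```

View pics/w6.png

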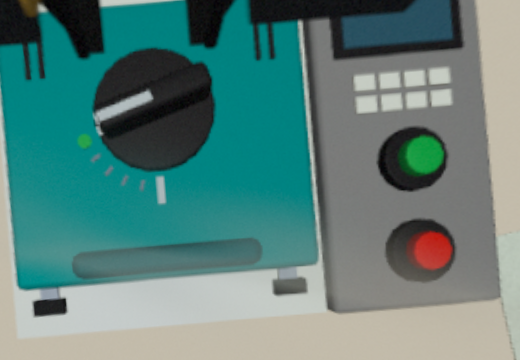

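The pointer now stands at about 73°, beside the green dot, so the knob has clicked; the mark shows the cover hasn't moved. Next is the run key at (0.5103, -0.1345).

>>> step_arm:
  rows:
    - [-0.006,-0.04,0,0,0,0]
    - [-0.006,-0.04,0,0,0,0]
    - [-0.006,-0.04,0,0,0,0]
    - [-0.0044,-0.038,0,0,0,0]
    - [0,0,-0.03,0,0,0]
    - [0,0,-0.03,0,0,0]
    - [0,0,-0.03,0,0,0]
    - [0,0,-0.02,0,0,0]
    - [0,0,-0.01,0,0,0]
    - [0,0,0,0,0,0]

```text
time: 18.32
position: [0.5104, -0.1345, 0.3755]
tool_rot: [-0.042, 0.999, 0.0, -0.0]
ft_force: [-0.5, -0.4, -0.8]
grip_width: 0.0005
grip_force: 0.0
```

>>> step_arm:
  rows:
    - [0,0,-0.003,0,0,0]
    - [0,0,-0.002,0,0,0]
    - [0,0,-0.002,0,0,0]
    - [0,0,-0.001,0,0,0]

```text
time: 18.82
position: [0.5105, -0.1346, 0.3681]
tool_rot: [-0.042, 0.999, -0.0, 0.0]
ft_force: [0.0, -0.2, 2.2]
grip_width: 0.0003
grip_force: 1.1
```

>>> step_arm:
  rows:
    - [0,0,-0.002,0,0,0]
    - [0,0,-0.002,0,0,0]
    - [0,0,-0.001,0,0,0]
    - [0,0,-0.001,0,0,0]
    - [0,0,0,0,0,0]

```text
time: 19.45
position: [0.5104, -0.1345, 0.3634]
tool_rot: [-0.042, 0.999, -0.0, 0.001]
ft_force: [-2.4, 1.0, 13.2]
grip_width: 0.0004
grip_force: 6.7
```

The force is 13 N, so the key has bottomed. I retract and verify.

>>> step_arm:
  rows:
    - [0,0,0.01,0,0,0]
    - [0,0,0.03,0,0,0]
    - [0,0,0.04,0,0,0]
    - [0,0,0.04,0,0,0]
    - [0,0.04,0.01,0,0,0]
    - [0,0.04,0,0,0,0]
    - [0,0.04,0,0,0,0]
    - [0,0.03,0,0,0,0]
    - [0,0,0,0,0,0]
    - [0,0,0,0,0,0]

```text
time: 20.7
position: [0.5103, 0.0151, 0.4914]
tool_rot: [-0.042, 0.999, -0.0, -0.0]
ft_force: [0.3, 0.0, 0.5]
grip_width: 0.0005
grip_force: 0.0
```

```bash
python3 - <<'E'
from h import *
o,c=wr();print(o['time'],o['position'],o['ft_force'])
a=ortho(c,.2,.38,.56,-.18,.10,.0005);cv2.imwrite('pics/w7.png',a)
im=ortho(c,.2,.42,.56,-.04,.08,.00025);h=cv2.cvtColor(im,cv2.COLOR_BGR2HSV);m=((h[...,1]<50)&(h[...,2]>140)).astype(np.uint8)
n,l,st,ce=cv2.connectedComponentsWithStats(m)
for i in range(1,n):
    if st[i,4]>80:print(st[i,4],.56-ce[i,1]*.00025,.08-ce[i,0]*.00025)
E
```

```text
20.7 [0.51033332 0.01508174 0.49144064] [0.33456676 0.01922608 0.54088885]
2122 0.5388184495758719 0.04666305372290292
92 0.523616847826087 0.05519836956521739
855 0.48935701754385974 0.019888596491228074
34018 0.4292583779175731 0.013315965077312017
```

View pics/w7.png

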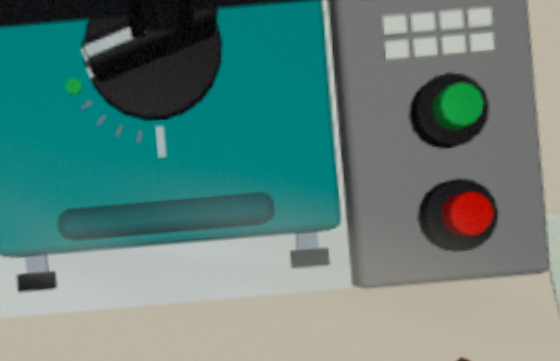

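The cover is still home and the knob is still at its clicked position (pointer near (100,50), green dot at (73,87)). The robot is clear of everything.

```bash
python3 -c "
from rig import hand_in
print(hand_in())"
```

```text
the job is handed in; nothing more can be done
None
```

I zeroed the knob, slid the cover home, clicked the knob past its detent and pressed the green run key, then handed the job in at about 21 s. While closing the cover I let the fingers push on it with roughly 40–50 N against its front stops before backing off; hand-in gave no verdict.

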